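# Clip a sample tube on the exposure bench and hold the boom at the mark

### The job

Take the yellow-capped tube from the cradle, press it down crosswise into the sprung clip on the boom of the exposure bench until the orange jaw snaps shut over it, and let go of it. Then squeeze the black handle together with its red lock button to free the boom, pull the boom out until its yellow pointer stands at the red mark on the scale, and finish while still holding it there by the handle. Leave the red mark, the other tubes and the small amber jar where they are.

Things in the scene. Friction and masses are not known exactly. Their poses are not given: they have to be found in the camera images.
- tube_mid (a point): Centre of the tube to load: white, lying level, with yellow cap and band, 17 mm in diameter, 116 mm long, 25 to 50 g. x runs along it towards the cap; the cap (21 mm in diameter) spans x = +40 to +56 mm, the round barrel -46 to +40 mm, then a blunt cone.
- tube: The same yellow-capped tube: origin on its underside, 8.5 mm below tube_mid. It lies in a cradle: a blue plate, top 24.5 mm below the tube's centre, with two white rails across at x = +-32 mm (8 mm thick, to 1.5 mm below the tube's axis); between the rails fingers are free. Neighbouring tubes lie 58 mm to either side.
- clip_seat (a point): Where the tube's centre belongs when clipped, on the boom. x runs across the boom, along the clipped tube (cap either way); y is the way the boom extends; z up. Clip prongs, 8 mm thick, stand at x = +-27 mm; from x = -22 to +22 mm all is free down to 27 mm below the seat. White saddles carry the tube from below, 8.5 mm under this point.
- clip_mouth (a point): Middle of the clip's mouth, 25 mm above clip_seat, same axes. Blue fixed prongs on the -y side: inner face 8.5 mm from the seat centre, flaring out at the top. Orange sprung prongs on the +y side, ramps up to 28 mm over the seat. Tube pushed straight down through the mouth (5 to 15 N) spreads the orange jaw, lands on the saddles, and the jaw snaps over it.
- jaw (a joint): The orange sprung jaw: 0 rad shut and empty, about 0.06 when closed over the tube, up to about 0.25 as the tube passes. A spring shuts it.
- boom: The telescoping boom: a 16 mm square steel bar sliding level out of a white sleeve block, carrying handle, red button and clip. Its y axis is the way it extends (130 mm of travel), z up; origin at table height. A light spring (3 to 4 N) draws it home if it is let go. The sleeve ends 30 mm to -y of the handle's middle at home, and is 21 mm lower than grip.
- grip (a point): Middle of the boom's upright black handle with its button pressed in; axes as the boom's. The handle is 28 mm long (y), its top 22 mm above this point, the bar 35 mm below. Fingers from above closing along x take the handle's plain face (x = -18 mm from here) and the red button on its other side (x = +24 mm free, +18 mm pressed) together.
- button (a joint): The red lock button (18 mm along y, 26 mm high, centred at the height of grip): 0 m out, 0.006 pressed right in; 4 N to start, 9 N fully in; springs back. The boom is locked at home until it is pressed 0.0045. The lock catches at home only: once the boom is out the button may be in or out.
- pointer (a point): Tip of the yellow pointer that sticks out of the boom at the handle towards +x, over the white scale rail. It travels with the boom. Axes as the boom's.
- mark_line (a point): Middle of the red mark: a clamped 4 mm wide red rider across the white scale rail; y is the way the boom extends. The pointer is at the mark when both have the same y along the boom, the pointer passing 8 mm above the mark. It lies 50 to 110 mm from the pointer's start.
- tube_blue: A tube of the same shape with a blue cap, in the same cradle; not to be disturbed.
- tube_green: A tube of the same shape with a green cap, in the same cradle; not to be disturbed.
- jar: Small amber jar, 52 mm in diameter and 85 mm tall, standing beyond the cradle; origin at its foot; leave alone.
Not all that is in view belongs to the job. What is shaped like the tube but brown or pink is not meant.

How it is judged:
On the way, in this order (a step that is already met when the one before it is completed fails the run):
1. the yellow-capped tube is seated in the clip, the jaw closed over it, and the fingers have let go of it (x of tube_mid in the frame of clip_seat between -0.01 and 0.01 m and y of tube_mid in the frame of clip_seat between -0.004 and 0.004 m and z of tube_mid in the frame of clip_seat between -0.004 and 0.004 m and angle between the x axis of tube_mid and the x axis of clip_seat, either way round below 0.1 rad and contact force between the fingers and tube below 0.2 N and value of joint jaw below 0.16 rad), for 0.2 s.
2. the lock button is pressed in while the boom is still home (value of joint button above 0.0042 m and distance of grip from where it was at the start of the episode below 0.006 m), for 0.05 s.
At the end, for the whole second after the job is handed in: The tube sits in the clip (centre within 10 mm along the tube and 4 mm otherwise, level and crosswise to 0.1 rad, jaw shut over it, not touched by the fingers); the pointer is within 5 mm of the red mark along the scale and at rest, and the fingers still hold the boom (contact force over 2 N) (all of step 1 and y of pointer in the frame of mark_line between -0.005 and 0.005 m and contact force between the fingers and boom above 2 N and linear speed of boom below 0.01 m/s); the arm keeps its last pose, push and grip.
It fails at once if the red mark is pushed along its scale (distance of mark_line from where it was at the start of the episode above 0.004 m).
It fails at once if another tube is disturbed (moved more than 25 mm) (distance of any of tube_blue, tube_green from where it was at the start of the episode above 0.025 m).
It fails at once if the jar is disturbed (moved more than 25 mm) (distance of jar from where it was at the start of the episode above 0.025 m).
It also fails if it takes over 54 s, if anything falls off the work surface, if the arm or the gripper's body presses on something with over 40 N, if the wrist force passes 120 N, or if a joint passes its speed limit or range.

### The arm

A 6-joint arm with a two-finger parallel gripper is mounted at the origin on the work surface. World frame = base frame: x ahead of the robot, y to its left, z up, the work surface at z = 0. Lengths are in m, angles in rad, forces in N, time in s.
With the tool pointing down it reaches from about 0.325 to 0.875 m from the base axis. Payload 4.4 kg.
Tool frame: the origin (TCP) lies on the centre line of the jaws, within the pads' length; the fingertips stand robot.finger_overhang ahead of it and the grasp point (between the pads) lies 11 mm behind it (robot.finger_overhang is the distance from the TCP to the fingertips, in m); z points along the fingers, y is the line along which they close (so a half turn about z gives the same grasp; the last joint's range is limited). The gripper opens to 85 mm and grips with 20 to 120 N. Pads are 22 mm wide; open, the fingers measure 114 mm over their backs; the gripper's body (76 mm by 85 mm) begins 54 mm behind the grasp point. The pads swing forward as they close: fully open they stand 13 mm farther back than shut.
Start: joints at [-1.361, 0.207, 1.542, -0, 1.393, -0.15], TCP at [0.202, -0.538, 0.239] pointing down, gripper open.
Joint ranges: [-2.73, 2.73], [-0.86, 2.22], [0.23, 2.46], [-1.11, 4.25], [0.08, 2.63], [-2.82, 2.82]. Speed limits (rad/s): [2.79, 2.79, 3.14, 3.14, 3.14, 3.14].

### API

Orientations are given as a 3x3 rotation matrix whose columns are the frame's x, y, z axes.
In Python, from rig import robot gives the robot as it stands.
- The arm moves only by the shell command python3 -m inch 'ROWS' [FORCE]. ROWS is JSON, one flat list of numbers, 5 for each row, row after row: the gripper's target within -1 to 1 (shut at 1, half-way at 0, fully open at -1), then the shift along the tool's x, y, z as a fraction of full scale, then the turn about the tool's z as a fraction of full scale. In form: [hand, x, y, z, twist, hand, x, y, z, twist, ...]. A call has 1 to 12 rows; each row shifts and turns the commanded pose from where the row before left it, along the tool's axes as they then stand; what a row does not reach is not made up. Full scale, the value 1, is 20 mm for a shift and 4 degrees for a turn. A row lasts 1/10 s, in which the tool goes at most 50 mm and 8.59 degrees, less where a joint would pass 70% of its speed; a pose out of reach is approached as far as the arm can. A call with a number of a shift or a turn outside -1 to 1 is refused whole. A call with a gripper value outside its range is refused whole. The fingers move at their own pace and stop on an object; FORCE is the grip in N (left out, the last holds). Time passes only in rows, so rows that do not move let the fingers close. It gives the time, the measured TCP pose, the force, the opening and the grip force at its end, in the units of the state.
- robot.get_obs(): the state, without advancing time (a new reading comes with each control period).
- robot.read_camera(name): name is "side" or "top"; returns a dict with "color" (400x640x3 uint8, blue, green, red), "depth" (400x640 float32, m along the optical axis (not along the pixel's ray), 0 where there is no reading), "intrinsics" (3x3 intrinsics, pixels), "R" (3x3) and "t" (3): a world point X has camera coordinates R X + t. Camera axes: x right, y down, z forward; pixel columns grow to the right and rows downward; lengths in m; the calibration is good to about 2 mm. A picture is of the moment at which its call begins.
- robot.close_job(): hands the job in; it is judged then, once.
The state is a dict: "time_s": time; "qpos": joint angles; "dq": joint speeds; "tau": joint torques, N m; "tool_pos": TCP position; "eef_rot": TCP orientation; "ft_force": force on the tool from outside, world axes, zero at the start; "ft_torque": the same for the moment, N m; "gripper_width": opening from 0.0 (shut) to 1.0 (fully open); "grasp_force": force on a finger pad.
Only numpy, scipy, OpenCV 4.12 (cv2) and the standard library are available. Lean on these libraries where they do the work, as an engineer would, in place of code of your own. Each camera call takes 0.05 s, during which the arm holds its last target. There are 200 camera calls.

## Working session

There is one attempt and no reset: what is moved stays moved. The work goes in short steps, Python scripts to look and compute and a shell command to move; the robot and the scene stay as the last step left them, time stands still between calls to the robot, and variables do not carry over. Pictures are saved under pics/ and viewed, at most 10 in all, crops included, and the job is handed in when it is done.

```bash
ls; mkdir -p pics; cat > h.py <<'E'
import numpy as np, cv2
from rig import robot
def snap(n):
    c=robot.read_camera(n); np.savez('pics/'+n+'.npz',**{k:np.asarray(v) for k,v in c.items()}); return c
def load(n): return dict(np.load('pics/'+n+'.npz'))
def cloud(c):
    K=c['intrinsics'];d=c['depth'];v,u=np.indices(d.shape)
    P=np.stack([(u-K[0,2])/K[0,0]*d,(v-K[1,2])/K[1,1]*d,d],-1)
    return (P-c['t'])@c['R']   # R^T (P-t)
E
python3 - <<'E'
from h import *
o=robot.get_obs(); print(o['tool_pos'],o['eef_rot'],robot.finger_overhang,o['time_s'])
for n in ('top','side'):
    c=snap(n); cv2.imwrite(f'pics/{n}0.png',c['color']); print(n,c['intrinsics'].tolist(),c['R'].tolist(),c['t'])
E
```

```text
pics
[ 0.20227799 -0.53745395  0.23812328] [[ 9.35968019e-01  3.52084730e-01 -4.59872757e-04]
 [ 3.52084848e-01 -9.35965407e-01  2.23975288e-03]
 [ 3.58157795e-04 -2.25825130e-03 -9.99997386e-01]] 0.008 0.0
top [[498.2677288695628, 0.0, 325.06032317986507], [0.0, 498.2677288695628, 199.45510883154614], [0.0, 0.0, 1.0]] [[0.02146765621957512, -0.9997205798171465, -0.009894545290513831], [-0.995112975105499, -0.020412534744028057, -0.0966100160542695], [0.09638104851639923, 0.011920181013380018, -0.9952731297344902]] [0.1399732  0.49451743 1.14995925]
side [[366.72827939482227, 0.0, 322.46963732267676], [0.0, 366.72827939482227, 195.6636855350042], [0.0, 0.0, 1.0]] [[0.9970157279619507, -0.0764706154261789, -0.010577484239780013], [-0.05664091130798665, -0.6315157979816534, -0.7732914095383425], [0.05245422159085137, 0.7715828159542806, -0.6339625483901716]] [-0.47363982  0.18019879  0.94783007]
```

View pics/top0.png

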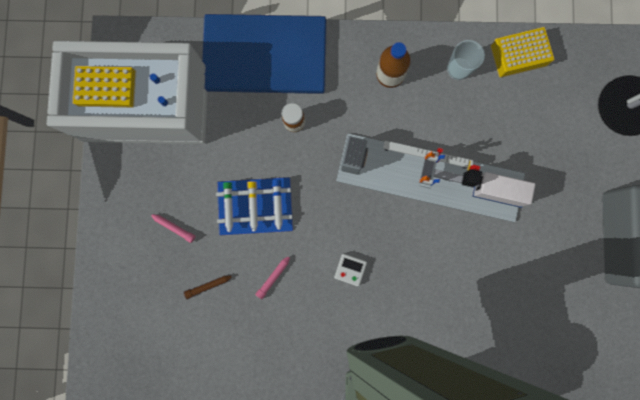

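View pics/side0.png

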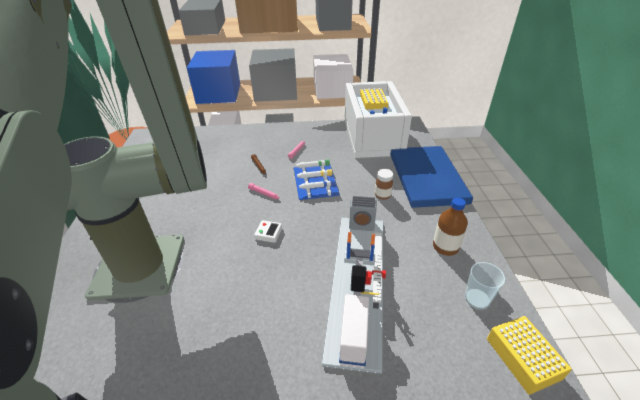

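Top view: candidates are the yellow-capped tube (252,205), green-capped (228,205), blue-capped (278,203), the brown stick (207,287) and pink sticks (172,228) and (275,277). By the description it is (252,205). The bench clip is at (428,168), the handle at (472,177). Next, one close crop to check.

```bash
python3 - <<'E'
from h import *
c=load('top');a=c['color'][165:245,205:305];b=c['color'][130:225,335:545]
a=cv2.resize(a,None,fx=3.8,fy=3.8,interpolation=2);b=cv2.resize(b,None,fx=3.8,fy=3.8,interpolation=2)
im=np.zeros((a.shape[0]*0+600,800,3),np.uint8)
s=load('side')['color'][215:320,320:395]; s=cv2.resize(s,None,fx=2.2,fy=2.2,interpolation=2)
im[:b.shape[0]-120,:798]=b[:-120]
a=cv2.resize(a,(420,336)); 
im[600-336:,:420]=a; im[600-s.shape[0]:,440:440+s.shape[1]]=s
cv2.imwrite('pics/crop1.png',im)
P=cloud(c)
hsv=cv2.cvtColor(c['color'],cv2.COLOR_BGR2HSV)
def m(lo,hi,box):
    k=cv2.inRange(hsv,lo,hi)>0; z=np.zeros_like(k); z[box[1]:box[3],box[0]:box[2]]=1; return k&z
for nm,lo,hi,box in [('ycap',(20,100,100),(35,255,255),(240,170,265,240)),('white',(0,0,150),(180,60,255),(245,192,260,236)),('orange',(5,150,120),(18,255,255),(400,130,460,200)),('blue',(100,120,60),(125,255,255),(400,130,460,200)),('red',(0,150,80),(4,255,255),(380,130,520,200)),('ypoint',(20,100,100),(35,255,255),(430,130,520,200)),('black',(0,0,0),(180,255,35),(455,150,500,200))]:
    k=m(lo,hi,box); n,l,st,ce=cv2.connectedComponentsWithStats(k.astype(np.uint8))
    for i in range(1,n):
        if st[i,4]>3: 
            q=P[(l==i)]; print(nm,st[i],ce[i].round(1),np.median(q,0).round(4),q[:,2].min().round(3),q[:,2].max().round(3))
E
```

```text
ycap [247 182   9   6  49] [251.2 184.5] [0.5222 0.3238 0.0381] 0.004 0.045
ycap [249 194   7   4  27] [251.9 195.4] [0.4971 0.321  0.0366] 0.003 0.041
white [245 192   8   2  13] [247.9 192.4] [0.5039 0.3323 0.0297] 0.02 0.041
white [245 198  10  33 154] [251.  213.7] [0.4517 0.3219 0.0348] -0.001 0.043
orange [426 152   8   7  24] [429.  154.9] [ 0.5835 -0.0738  0.1259] 0.096 0.143
orange [420 176   7   6  24] [423.3 178.3] [ 0.5327 -0.0627  0.1232] 0.082 0.14
blue [438 155   7   5  24] [440.8 156.7] [ 0.58   -0.0996  0.1264] 0.107 0.136
blue [433 179   6   5  21] [435.6 180.7] [ 0.5264 -0.0881  0.126 ] 0.11 1.194
red [437 148   6   5  19] [439.4 149.9] [ 0.6096 -0.113   0.0512] 0.001 0.057
red [470 165  10   5  34] [474.8 167.1] [ 0.559  -0.1733  0.1246] 0.116 0.132
ypoint [467 162   3   8  11] [468.4 165.8] [ 0.5735 -0.1788  0.0575] 0.008 0.064
black [463 170  19  16 232] [472.  177.7] [ 0.5347 -0.165   0.1326] 0.088 0.141
```

View pics/crop1.png

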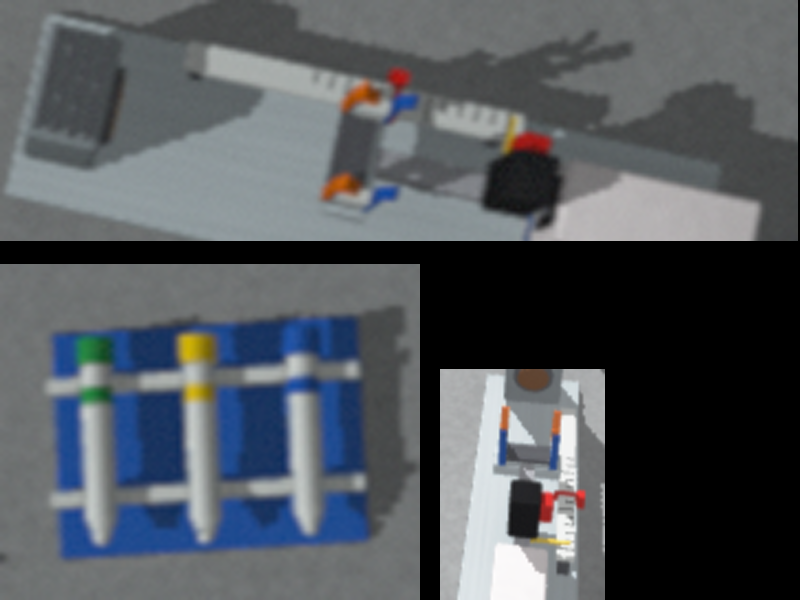

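The crop confirms the yellow-capped tube between green and blue; clip orange/blue, handle black with red button on +x, the mark's red rider on the rail (439,150), yellow pointer (468,164). Now I'll refine the numbers.

```bash
python3 - <<'E'
from h import *
c=load('top');P=cloud(c);s=load('side');S=cloud(s)
# tube
for Q,n in ((P,'top'),(S,'side')):
    q=Q.reshape(-1,3); k=(abs(q[:,0]-.475)<.075)&(abs(q[:,1]-.322)<.02)&(q[:,2]>.033)&(q[:,2]<.06); t=q[k]
    m=t.mean(0); w=np.linalg.svd((t-m)[:,:2])[2][0]; w*=np.sign(w[0]); pr=(t-m)[:,:2]@w
    print(n,'tube',m.round(4),'deg',np.degrees(np.arctan2(w[1],w[0])).round(2),'ends',(m[:2]+w*pr.min()).round(4),(m[:2]+w*pr.max()).round(4),'z',np.percentile(t[:,2],[50,90,98]).round(4),len(t))
    k=(abs(q[:,0]-.475)<.03)&(abs(q[:,1]-.35)<.012); print('plate z',np.median(q[k,2]).round(4))
hs=[cv2.cvtColor(x['color'],cv2.COLOR_BGR2HSV) for x in (c,s)]
a=np.radians(-12.2);bx=np.array([np.cos(a),np.sin(a)]);by=np.array([-bx[1],bx[0]])
def show(n,q):
    B=np.c_[q[:,:2]@bx,q[:,:2]@by,q[:,2]]; print(n,len(q),'bx,by,z  p5',np.percentile(B,5,0).round(4),'med',np.median(B,0).round(4),'p95',np.percentile(B,95,0).round(4))
for Q,h,n in ((P,hs[0],'top'),(S,hs[1],'side')):
    reg=(abs(Q[...,0]-.56)<.09)&(Q[...,1]>-.25)&(Q[...,1]<.0)&(Q[...,2]>.03)&(Q[...,2]<.16)
    for nm,lo,hi in [('orange',(5,150,100),(18,255,255)),('blue',(100,120,50),(125,255,255)),('red',(0,150,80),(4,255,255)),('ypoint',(20,100,90),(35,255,255)),('black',(0,0,0),(180,255,45))]:
        k=(cv2.inRange(h,lo,hi)>0)&reg
        if nm=='black': k&=Q[...,2]>.132
        if nm in('orange','blue'):
            for sg in (1,-1):
                kk=k&((Q[...,:2]@bx-.563)*sg>0)
                if kk.any():show(n+nm+str(sg),Q[kk])
        elif nm=='red':
            for kk,x in((k&(Q[...,2]>.09),'button'),(k&(Q[...,2]<.08),'mark')):
                if kk.any():show(n+x,Q[kk])
        elif k.any(): show(n+nm,Q[k])
    # sleeve long edge direction: top plane
    B=np.stack([Q[...,:2]@bx,Q[...,:2]@by],-1)
    k=(abs(B[...,0]-.565)<.06)&(B[...,1]>-.2)&(B[...,1]<-.085)&(Q[...,2]>.09)&(Q[...,2]<.115)&(h[...,2]>140)&(h[...,1]<70)
    if k.sum()>20: show(n+'sleeve',Q[k])
E
```

```text
top tube [0.4778 0.3187 0.037 ] deg 5.08 ends [0.418  0.3134] [0.5285 0.3232] z [0.037  0.0404 0.0422] 293
plate z 0.0053
side tube [0.4767 0.3166 0.0366] deg 4.45 ends [0.4166 0.3119] [0.5294 0.3207] z [0.0368 0.0393 0.0406] 117
plate z 0.0059
toporange1 34 bx,by,z  p5 [ 0.5826 -0.0452  0.0968] med [0.586  0.0496 0.1252] p95 [0.5905 0.0526 0.1384]
toporange-1 29 bx,by,z  p5 [0.5303 0.0429 0.0864] med [0.5338 0.0504 0.1253] p95 [0.5403 0.0525 0.1392]
topblue1 24 bx,by,z  p5 [0.5842 0.0207 0.1085] med [0.588  0.0253 0.1264] p95 [0.5911 0.0279 0.1338]
topblue-1 19 bx,by,z  p5 [0.5304 0.0214 0.1105] med [0.5336 0.0252 0.1251] p95 [0.5381 0.0276 0.1337]
topbutton 34 bx,by,z  p5 [ 0.5786 -0.0591  0.1185] med [ 0.5826 -0.0514  0.1246] p95 [ 0.5867 -0.0448  0.1292]
topmark 18 bx,by,z  p5 [0.6143 0.0147 0.0445] med [0.62   0.0184 0.052 ] p95 [0.6242 0.0216 0.0557]
topypoint 10 bx,by,z  p5 [ 0.5899 -0.0544  0.0474] med [ 0.5983 -0.053   0.0577] p95 [ 0.6063 -0.0521  0.063 ]
topblack 136 bx,by,z  p5 [ 0.548  -0.0644  0.1326] med [ 0.5598 -0.0532  0.1344] p95 [ 0.5732 -0.0424  0.1372]
topsleeve
[... 367 characters left out ...]
5883 0.0251 0.1015] p95 [0.5908 0.0269 0.124 ]
sideblue-1 42 bx,by,z  p5 [0.5325 0.0211 0.0809] med [0.5352 0.0248 0.1012] p95 [0.5377 0.027  0.13  ]
sidebutton 61 bx,by,z  p5 [ 0.5781 -0.0623  0.1054] med [ 0.5825 -0.0604  0.1234] p95 [ 0.587  -0.0484  0.1266]
sidemark 28 bx,by,z  p5 [0.595  0.0117 0.0394] med [0.6202 0.0151 0.0493] p95 [0.6241 0.0201 0.0532]
sideypoint 36 bx,by,z  p5 [ 0.573  -0.0551  0.0585] med [ 0.5899 -0.0533  0.061 ] p95 [ 0.6068 -0.051   0.0628]
sideblack 102 bx,by,z  p5 [ 0.5514 -0.0654  0.1325] med [ 0.5629 -0.0564  0.1344] p95 [ 0.5735 -0.0456  0.136 ]
sidesleeve 1102 bx,by,z  p5 [ 0.5419 -0.1925  0.0902] med [ 0.5631 -0.1457  0.0915] p95 [ 0.5841 -0.0918  0.0932]
```

```bash
python3 -m inch '[0,0,0,0,1, 0,0,0,0,1, 0,0,0,0,1, 0,0,0,0,1, 0,1,-1,0,0, 0,1,-1,0,0, 0,1,-1,0,0, 0,1,-1,0,0, 0,1,-1,0,0, 0,1,-1,0,0, 0,1,-1,0,0, 0,1,-1,0,0]' 40; python3 - <<'E'
from h import *
a=np.radians(-12.2);bx=np.array([np.cos(a),np.sin(a)]);by=np.array([-bx[1],bx[0]])
for n in('top','side'):
    c=load(n);Q=cloud(c).reshape(-1,3);h=cv2.cvtColor(c['color'],cv2.COLOR_BGR2HSV).reshape(-1,3)
    B=np.c_[Q[:,:2]@bx,Q[:,:2]@by,Q[:,2]]
    k=(abs(abs(B[:,0]-.561)-27)<99)&(abs(abs(B[:,0]-.561)-.027)<.0035)&(B[:,1]>.01)&(B[:,1]<.065)&(B[:,2]>.07)
    o=np.argsort(B[k,1]); b=B[k][o];hh=h[k][o]
    print(n); print(' '.join(f"{y*1e3:.0f}/{z*1e3:.0f}{'O' if 4<H[0]<19 and H[1]>120 else 'B' if 99<H[0]<126 and H[1]>110 else 'w'}" for (x,y,z),H in zip(b,hh)))
E
```

```text
time_s: 1.3
tool_pos: [0.3495, -0.3645, 0.2388]
eef_rot: [[0.997, 0.08, -0.001], [0.08, -0.997, 0.001], [-0.0, -0.001, -1.0]]
ft_force: [-0.1, -0.4, 0.2]
gripper_width: 0.498
grasp_force: 0.0
top
18/133w 19/134w 20/138w 20/135B 20/136B 20/130w 20/135w 21/136B 21/134B 21/131B 21/128B 22/134B 22/134B 23/133B 23/131B 23/125B 24/104w 24/132B 24/131B 24/97w 24/127B 24/75w 24/127B 24/134B 25/132B 25/78w 25/127B 25/124B 25/100w 25/120B 26/126B 26/123B 26/128B 26/75w 27/126B 27/127B 27/88w 27/107B 27/111B 27/126B 27/100w 27/91w 27/99w 27/125B 28/121B 28/122B 28/118B 28/125B 28/110B 28/120B 28/104w 28/108B 28/119B 28/104w 28/102w 29/105w 29/103w 30/107w 30/83w 30/104w 31/104w 31/103w 31/95w 31/107w 32/107w 32/102w 32/102w 33/102w 33/100w 33/102w 33/105w 34/77w 34/91w 34/102w 35/93w 35/103w 35/104w 35/74w 36/99w 37/121w 37/106w 37/102w 37/124w 38/123w 38/96w 38/123w 38/123w 38/127w 39/101w 39/124w 40/104w 40/101w 40/84w 40/83w 40/106w 40/127w 40/126w 40/125O 40/126O 41/102w 41/127O 41/102w 42/129O 42/130w 42/126O 42/103w 42/108w 42/98w 43/131O 43/77w 43/131O 43/130O 44/99w 44/91w 44/103w 44/13
[... 1176 characters left out ...]
6/109w 26/122B 26/102B 26/111B 26/91B 26/111B 26/101B 26/84B 27/101B 27/76B 27/97B 27/115B 27/76w 27/76w 27/77B 27/114B 27/107w 28/120B 28/109B 29/79B 30/76w 37/100w 37/122O 37/123O 38/122O 38/122O 39/101w 39/124O 39/124O 39/123w 40/121O 40/123O 40/123O 40/126O 41/123O 41/129O 41/128O 42/125O 42/125O 42/128O 42/128O 42/131O 42/101w 42/124O 42/131O 43/124O 43/127O 43/124O 43/130O 43/133O 44/130O 44/129O 44/132O 44/125O 44/132O 45/134O 45/131O 45/131O 45/135O 45/134O 45/101w 45/127O 46/133O 46/130O 47/139O 47/135O 47/133O 48/134O 48/135O 48/132O 48/140w 48/135O 48/134O 49/138O 49/137O 49/137O 49/137O 49/140O 50/106w 50/139O 50/107w 50/106w 50/139O 51/138O 51/138O 51/105w 53/104w 53/96w 55/124w
```

```bash
python3 -m inch '[0,0.6,-1,0,0, 0,0.6,-1,0,0, 0,0.6,-1,0,0, 0,0.6,-1,0,0, 0,0.6,-1,0,0, 0,0.4,-1,0,0, 0,0.4,-1,0,0, 0,0.4,-1,0,0, 0,0.4,-1,0,0, 0,0.4,-1,0,0, 0,0.2,-1,0,0, 0,0.2,-1,0,0]'; python3 -m inch '[0,0.2,-1,0,0, 0,0.2,-1,0,0, 0,0.2,-1,0,0, 0,0.2,-1,0,0, 0,0.2,-1,0,0, 0,0.2,-1,0,0, 0,0.2,-1,0,0, 0,0.2,-1,0,0, 0,0.2,-1,0,0, 0,0.2,-1,0,0, 0,0.2,-1,0,0, 0,0.2,-1,0,0]'; python3 -m inch '[0,0,-1,0.5,0, 0,0,-1,1,0, 0,0,-1,1,0, 0,0,-1,1,0, 0,0,-1,1,0, 0,0,-1,0.5,0, 0,0,-1,0,0, 0,0,0,0,0, 0,0,0,0,0]'
```

```text
time_s: 2.5
tool_pos: [0.4371, -0.1169, 0.2388]
eef_rot: [[0.997, 0.081, -0.001], [0.081, -0.997, 0.0], [-0.001, -0.001, -1.0]]
ft_force: [0.4, 0.4, 0.2]
gripper_width: 0.498
grasp_force: 0.0
time_s: 3.7
tool_pos: [0.4655, 0.126, 0.2388]
eef_rot: [[0.997, 0.081, -0.001], [0.081, -0.997, -0.0], [-0.001, 0.0, -1.0]]
ft_force: [1.2, -0.0, 0.5]
gripper_width: 0.501
grasp_force: 0.0
time_s: 4.6
tool_pos: [0.4544, 0.2646, 0.139]
eef_rot: [[0.997, 0.082, -0.001], [0.082, -0.997, -0.001], [-0.001, 0.001, -1.0]]
ft_force: [-0.4, 0.0, 0.2]
gripper_width: 0.496
grasp_force: 0.0
```

```bash
python3 -m inch '[0,0.6,-0.9,0,0, 0,0.5,-0.9,0,0, 0,0,-0.8,0,0, 0,0,0,1,0, 0,0,0,1,0, 0,0,0,1,0, 0,0,0,1,0, 0,0,0,0.9,0, 0,0,0,0.5,0, 0,0,0,0.5,0, 0,0,0,0,0, 0,0,0,0,0]'; python3 -m inch '[1,0,0,0,0, 1,0,0,0,0, 1,0,0,0,0, 1,0,0,0,0, 1,0,0,0,0, 1,0,0,0,0, 1,0,0,0,0]' 30
```

```text
time_s: 5.8
tool_pos: [0.4728, 0.3184, 0.0217]
eef_rot: [[0.997, 0.08, 0.001], [0.08, -0.997, 0.0], [0.001, -0.0, -1.0]]
ft_force: [0.2, 0.1, 0.3]
gripper_width: 0.502
grasp_force: 0.0
time_s: 6.5
tool_pos: [0.4733, 0.3198, 0.0225]
eef_rot: [[0.997, 0.08, 0.002], [0.08, -0.997, 0.003], [0.003, -0.003, -1.0]]
ft_force: [-0.7, 4.3, 3.1]
gripper_width: 0.183
grasp_force: 29.5
```

```bash
python3 - <<'E'
from h import *
c=snap('side'); cv2.imwrite('pics/side1.png',cv2.resize(c['color'][120:260,230:400],None,fx=4,fy=4,interpolation=2))
E
```

```text
(no output)
```

View pics/side1.png

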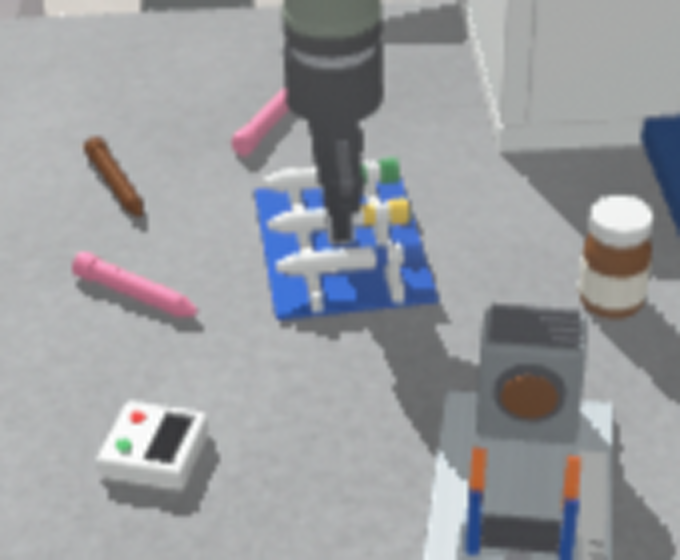

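The tube is held between the rails (fingers at 340,230; yellow cap at 390,212). Now I'll lift it and check the grip.

```bash
python3 -m inch '[1,0,0,-0.3,0, 1,0,0,-1,0, 1,0,0,-1,0, 1,0,0,-1,0, 1,0,0,-1,0, 1,0,0,-1,0, 1,0,0,-1,0, 1,0,0,-1,0, 1,0,0,-1,0, 1,0,0,-1,0, 1,0,0,0,0, 1,0,0,0,0]'; python3 - <<'E'
from h import *
c=load('top');Q=cloud(c)
q=Q[130:180,335:372].reshape(-1,3);q=q[q[:,2]<.3]; print('lamp',np.percentile(q[:,2],[50,90,98]),np.median(q[q[:,2]>.05],0) if (q[:,2]>.05).any() else '')
c=snap('side');Q=cloud(c);o=robot.get_obs()['tool_pos'];print(o)
h=cv2.cvtColor(c['color'],cv2.COLOR_BGR2HSV)
k=(Q[...,2]>.09)&(Q[...,2]<.3)&(np.abs(Q[...,1]-.32)<.05)&(np.abs(Q[...,0]-o[0])<.08)
y=k&(cv2.inRange(h,(20,90,80),(35,255,255))>0); print('yellow',Q[y].mean(0),np.percentile(Q[y],[5,95],0))
w=k&(cv2.inRange(h,(0,0,120),(180,60,255))>0)&(Q[...,2]<o[2]+.025); print('white',w.sum(),Q[w].mean(0),np.percentile(Q[w],[2,98],0).round(4))
t=Q[y|w];m=t.mean(0);v=np.linalg.svd(t-m)[2][0];v*=np.sign(v[0]);pr=(t-m)@v
print('axis',v,'ends',m+v*np.percentile(pr,1),m+v*np.percentile(pr,99))
E
```

```text
time_s: 7.75
tool_pos: [0.4723, 0.3177, 0.2071]
eef_rot: [[0.997, 0.08, 0.0], [0.08, -0.997, -0.001], [-0.0, 0.001, -1.0]]
ft_force: [-0.5, -1.3, -0.9]
gripper_width: 0.186
grasp_force: 29.4
lamp [0.012318   0.09942342 0.10341828] [0.58725217 0.08505866 0.09616371]
[0.47168992 0.31755843 0.20609455]
yellow [0.51443554 0.31314286 0.21832274] [[0.49419227 0.30802263 0.20975572]
 [0.52922671 0.32049164 0.22479039]]
white 155 [0.46007551 0.30906483 0.21739422] [[0.4175 0.3    0.2014]
 [0.5118 0.323  0.227 ]]
axis [0.99798392 0.06316678 0.00616925] ends [0.41541253 0.30640484 0.2172733 ] [0.52917009 0.31360505 0.21797651]
```

```bash
python3 -m inch '[1,0,0,0,0.6, 1,0,0,0,0.9, 1,0,0,0,0.9, 1,0,0,0,0.9, 1,0,0,0,0.9, 1,0.4,1,0,0, 1,0.4,1,0,0, 1,0.4,1,0,0, 1,0.4,1,0,0, 1,0.4,1,0,0, 1,0.4,1,0,0, 1,0.4,1,0,0]'; python3 -m inch '[1,0.5,1,0,0, 1,0.5,1,0,0, 1,0.5,1,0,0, 1,0.5,1,0,0, 1,0.5,1,0,0, 1,0.5,1,0,0, 1,0.5,1,0,0, 1,0.5,1,0,0, 1,0.5,1,0,0, 1,0.5,0.8,0,0, 1,0.3,0.6,0,0, 1,0,0,0,0]'; python3 -m inch '[1,0,0,0.4,0, 1,0,0,0.4,0, 1,0,0,0,0, 1,0,0,0,0]'; python3 -c "
from h import *
o=robot.get_obs();p,R=o['tool_pos'],o['eef_rot'];d=(np.array([.5561,-.0823,.103])-p);print(p,(d@R-[.001,0,0])/.02,np.degrees(np.arctan2(R[1,0],R[0,0])))"
```

```text
time_s: 9.0
tool_pos: [0.4963, 0.1683, 0.2052]
eef_rot: [[0.977, -0.211, -0.004], [-0.211, -0.977, -0.001], [-0.004, 0.002, -1.0]]
ft_force: [0.3, -0.1, -0.5]
gripper_width: 0.186
grasp_force: 29.4
time_s: 10.2
tool_pos: [0.5573, -0.0575, 0.2065]
eef_rot: [[0.977, -0.213, -0.001], [-0.213, -0.977, 0.0], [-0.001, 0.0, -1.0]]
ft_force: [-0.1, 1.1, -0.1]
gripper_width: 0.187
grasp_force: 29.4
time_s: 10.6
tool_pos: [0.5567, -0.0552, 0.1906]
eef_rot: [[0.978, -0.21, -0.001], [-0.21, -0.978, 0.0], [-0.001, -0.0, -1.0]]
ft_force: [-0.5, -0.1, 0.2]
gripper_width: 0.186
grasp_force: 29.4
[ 0.55672346 -0.05520957  0.19057697] [0.21063168 1.33167418 4.37821095] -12.12661859591181
```

```bash
python3 -m inch '[1,0.2,0.7,0,0, 1,0,0.63,0.8,0, 1,0,0,0.8,0, 1,0,0,0.2,0, 1,0,0,0,0, 1,0,0,0,0]'; python3 - <<'E'
from h import *
c=snap('side');Q=cloud(c);o=robot.get_obs();p=o['tool_pos'];print(p)
a=np.radians(-12.2);bx=np.array([np.cos(a),np.sin(a)]);by=np.array([-bx[1],bx[0]])
print('tcp b',p[:2]@bx,p[:2]@by)
h=cv2.cvtColor(c['color'],cv2.COLOR_BGR2HSV)
B=np.stack([Q[...,:2]@bx,Q[...,:2]@by,Q[...,2]],-1)
k=(abs(B[...,0]-.561)<.08)&(abs(B[...,1]-.037)<.03)&(B[...,2]>.148)&(B[...,2]<.18)&(h[...,2]>90)
y=k&(cv2.inRange(h,(20,90,80),(35,255,255))>0);w=k&(h[...,1]<60)
for m in(y,w):print(m.sum(),np.percentile(B[m],[2,50,98],0).round(4).tolist())
for i in(-1,1):
    m=w&(abs((B[...,0]-.561)*i-.025)<.012);print(i,m.sum(),B[m].mean(0).round(4),B[m].min(0).round(4))
crop=c['color'][200:300,310:410];cv2.imwrite('pics/side2.png',cv2.resize(crop,(600,600),interpolation=2))
E
```

```text
time_s: 11.2
tool_pos: [0.5562, -0.0832, 0.1561]
eef_rot: [[0.977, -0.211, 0.001], [-0.211, -0.977, -0.0], [0.001, 0.0, -1.0]]
ft_force: [-0.7, 0.1, 0.1]
gripper_width: 0.189
grasp_force: 29.4
[ 0.55642653 -0.08316119  0.15639408]
tcp b 0.5614341535987978 0.036303656892074085
93 [[0.5822, 0.0243, 0.1603], [0.6072, 0.0284, 0.1698], [0.6175, 0.0383, 0.1743]]
240 [[0.5057, 0.0197, 0.1531], [0.5415, 0.0287, 0.168], [0.6017, 0.0389, 0.1726]]
-1 79 [0.5358 0.0303 0.1684] [0.525  0.025  0.1552]
1 51 [0.5866 0.0304 0.1678] [0.5741 0.0253 0.1581]
```

View pics/side2.png

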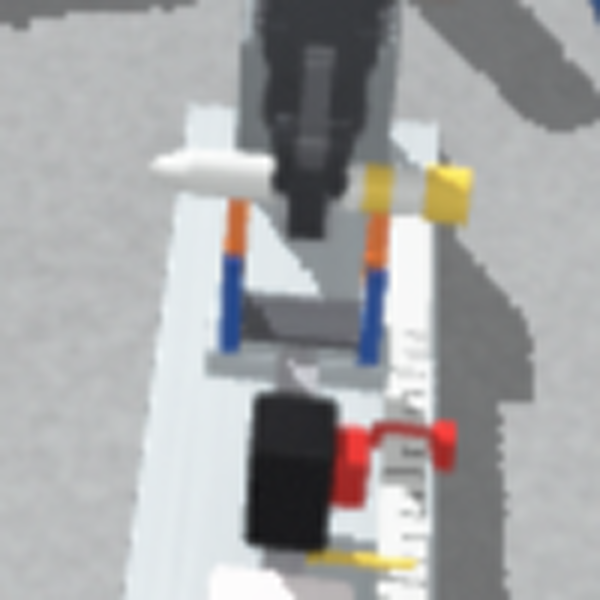

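Side view: the tube sits level over the clip (cap at 448,195; both prongs at 235 and 377), fingers between the prongs. Pressing down.

```bash
python3 -m inch '[1,0,0,0.4,0, 1,0,0,0.4,0, 1,0,0,0.2,0, 1,0,0,0.2,0, 1,0,0,0.2,0, 1,0,0,0.2,0, 1,0,0,0.2,0, 1,0,0,0.2,0, 1,0,0,0.2,0, 1,0,0,0.2,0, 1,0,0,0.15,0, 1,0,0,0,0]' 70; python3 -m inch '[1,0,0,0.1,0, 1,0,0,0,0, 1,0,0,0,0]'
```

```text
time_s: 12.45
tool_pos: [0.5586, -0.0814, 0.1061]
eef_rot: [[0.977, -0.211, 0.007], [-0.211, -0.978, 0.002], [0.007, -0.004, -1.0]]
ft_force: [3.1, 4.6, 3.7]
gripper_width: 0.175
grasp_force: 68.9
time_s: 12.75
tool_pos: [0.5586, -0.0814, 0.104]
eef_rot: [[0.977, -0.211, 0.007], [-0.211, -0.978, 0.002], [0.006, -0.004, -1.0]]
ft_force: [4.3, 6.0, 3.3]
gripper_width: 0.172
grasp_force: 68.9
```

```bash
cat > chk.py <<'E'
from h import *
import sys
a=np.radians(-12.2);bx=np.array([np.cos(a),np.sin(a)]);by=np.array([-bx[1],bx[0]])
p=robot.get_obs()['tool_pos'];print('tcp b',p[:2]@bx,p[:2]@by,p[2])
for n in sys.argv[2:]:
    c=snap(n);Q=cloud(c)
    h=cv2.cvtColor(c['color'],cv2.COLOR_BGR2HSV)
    B=np.stack([Q[...,:2]@bx,Q[...,:2]@by,Q[...,2]],-1)
    k=(abs(B[...,0]-.561)<.08)&(B[...,1]>.01)&(B[...,1]<.17)&(B[...,2]>.095)&(B[...,2]<.18)&(h[...,2]>90)
    y=k&(cv2.inRange(h,(20,90,80),(35,255,255))>0);w=k&(h[...,1]<60)&(abs(B[...,0]-.561)>.034)&(B[...,2]>.105)
    o=k&(cv2.inRange(h,(5,150,90),(18,255,255))>0)
    for m,s in((y,'yellow'),(w,'white'),(o,'orange')):
        if m.any():print(n,s,m.sum(),np.percentile(B[m],[2,50,98],0).round(4).tolist())
    if n=='side': cv2.imwrite('pics/'+sys.argv[1]+'.png',cv2.resize(c['color'][200:300,310:410],(600,600),interpolation=2))
E
python3 chk.py side3 side
```

```text
tcp b 0.5631888256340788 0.03845663494780534 0.10403794096333521
side yellow 71 [[0.5836, 0.0268, 0.106], [0.6128, 0.0314, 0.1188], [0.62, 0.0419, 0.122]]
side white 85 [[0.5061, 0.0276, 0.1079], [0.5228, 0.0326, 0.1162], [0.604, 0.0402, 0.1208]]
side orange 38 [[0.5336, 0.0395, 0.1196], [0.5864, 0.0474, 0.128], [0.5901, 0.0531, 0.137]]
```

View pics/side3.png

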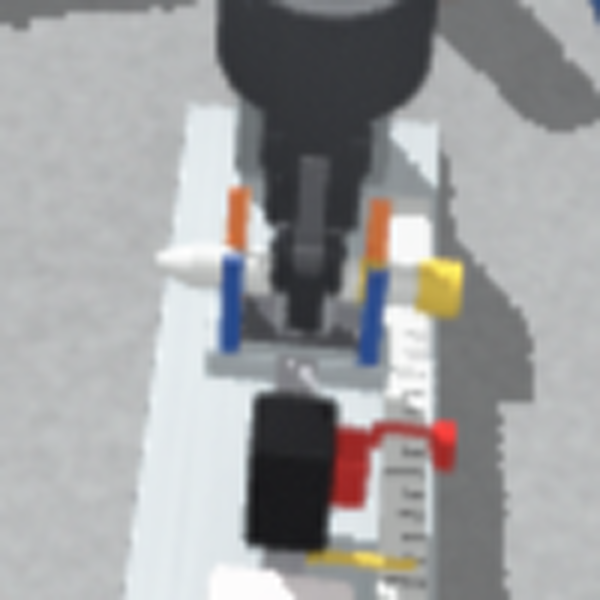

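The tube lies below the orange tips, behind the blue prongs (cap at 440,288), so it looks seated. I'll release and lift off.

```bash
python3 -m inch '[0,0,0,0,0, 0,0,0,0,0, 0,0,0,0,0, 0,0,0,0,0, 0,0,0,0,0, 0,0,0,-0.5,0, 0,0,0,-1,0, 0,0,0,-1,0, 0,0,0,-1,0, 0,0,0,-1,0, 0,0,0,-1,0, 0,0,0,0,0]'; python3 chk.py side4 side top
```

```text
time_s: 14.0
tool_pos: [0.558, -0.0837, 0.2167]
eef_rot: [[0.977, -0.211, 0.008], [-0.211, -0.977, -0.002], [0.008, 0.001, -1.0]]
ft_force: [-0.4, -0.7, 0.3]
gripper_width: 0.499
grasp_force: 0.0
tcp b 0.5631226595840375 0.03615703044013183 0.21666154697984522
side yellow 72 [[0.5837, 0.0263, 0.1058], [0.6127, 0.0313, 0.1183], [0.6202, 0.0441, 0.1223]]
side white 85 [[0.5061, 0.0281, 0.1081], [0.5228, 0.0325, 0.1166], [0.604, 0.0397, 0.1206]]
side orange 38 [[0.5335, 0.0409, 0.1202], [0.5864, 0.0469, 0.1286], [0.5904, 0.0531, 0.1365]]
top yellow 1 [[0.6189, 0.0464, 0.1126], [0.6189, 0.0464, 0.1126], [0.6189, 0.0464, 0.1126]]
top white 36 [[0.5061, 0.0364, 0.1112], [0.5183, 0.0399, 0.1172], [0.5268, 0.0441, 0.1217]]
top orange 26 [[0.53, 0.0442, 0.0985], [0.5331, 0.0529, 0.1277], [0.5607, 0.0557, 0.1397]]
```

```bash
python3 - <<'E'
from h import *
print(robot.get_obs()['qpos'].round(3) if hasattr(robot.get_obs()['qpos'],'round') else robot.get_obs()['qpos'])
a=np.radians(-12.2);bx=np.array([np.cos(a),np.sin(a)]);by=np.array([-bx[1],bx[0]])
for n in('side',):
    c=load(n);Q=cloud(c);h=cv2.cvtColor(c['color'],cv2.COLOR_BGR2HSV);B=np.stack([Q[...,:2]@bx,Q[...,:2]@by,Q[...,2]],-1)
    g=(abs(B[...,0]-.565)<.05)&(abs(B[...,1]+.05)<.04)&(B[...,2]>.1)&(B[...,2]<.15)
    for nm,lo,hi in(('black',(0,0,0),(180,255,60)),('red',(0,150,80),(4,255,255))):
        m=g&(cv2.inRange(h,lo,hi)>0);print(nm,m.sum(),np.percentile(B[m],[0,3,50,97,100],0).round(4).tolist())
E
python3 -m inch '[-1,0,0.9,0,0, -1,0,0.9,0,0, -1,0,0.9,0,0, -1,0,0.9,0,0, -1,0,0.9,0,0, -1,0,0,0,-1, -1,0,0,0,-1, -1,0,0,0,-1, -1,0,0,0,-1, -1,0,0,0,-1, -1,0,0,0,-1, -1,0,0,0,0]'; python3 -c "
from rig import robot; print(robot.get_obs()['qpos'])"
```

```text
[-0.302  0.201  1.604 -0.     1.335  1.481]
black 249 [[0.5496, -0.0686, 0.1001], [0.5504, -0.0678, 0.1018], [0.5626, -0.0653, 0.1316], [0.5751, -0.0441, 0.136], [0.5761, -0.0409, 0.1371]]
red 61 [[0.5773, -0.0643, 0.1026], [0.5778, -0.0627, 0.1042], [0.5825, -0.06, 0.123], [0.5874, -0.0478, 0.1271], [0.5884, -0.0476, 0.1283]]
time_s: 15.3
tool_pos: [0.5356, -0.1704, 0.2104]
eef_rot: [[0.979, 0.205, -0.003], [0.205, -0.979, 0.002], [-0.003, -0.002, -1.0]]
ft_force: [-0.5, 0.1, 1.0]
gripper_width: 0.997
grasp_force: 0.0
[-4.62021792e-01  2.06447661e-01  1.60316869e+00 -1.52398784e-05
  1.33538906e+00  9.02768073e-01]
```

```bash
python3 -m inch '[-1,0,0,0,-1, -1,0,0,0,-1, -1,0,0,0,-1, -1,0,0,0,-1, -1,0,0,0,-1, -1,0,0,0,-1, -1,0,0,0,-1, -1,0,0,0,-1, -1,0,0,0,-1, -1,0,0,0,-1, -1,0,0,0,-1, -1,0,0,0,-1]'; python3 -m inch '[-1,0,0,0,-1, -1,0,0,0,-1, -1,0,0,0,-1, -1,0,0,0,-1, -1,0,0,0,-0.5, -1,0,0,0,0, -1,0,0,0,0]'; cat > d.py <<'E'
from h import *
import sys
a=np.radians(-12.2);bx=np.array([np.cos(a),np.sin(a)]);by=np.array([-bx[1],bx[0]])
t=np.array([float(v) for v in sys.argv[1:4]]);o=robot.get_obs();R=np.array(o['eef_rot']);p=np.array(o['tool_pos'])
w=np.r_[t[0]*bx+t[1]*by,t[2]];print('units',((w-p)@R/.02).round(3),'ang',np.degrees(np.arctan2(R[1,0],R[0,0])).round(2),'b',(p[:2]@bx).round(4),(p[:2]@by).round(4),p[2].round(4))
E
python3 d.py .5645 -.0545 .106
```

```text
time_s: 16.5
tool_pos: [0.5359, -0.1705, 0.211]
eef_rot: [[0.502, 0.865, -0.002], [0.865, -0.502, 0.001], [-0.0, -0.002, -1.0]]
ft_force: [1.0, -0.2, 0.4]
gripper_width: 0.999
grasp_force: 0.0
time_s: 17.2
tool_pos: [0.5362, -0.1707, 0.2115]
eef_rot: [[0.213, 0.977, -0.001], [0.977, -0.213, 0.001], [0.0, -0.001, -1.0]]
ft_force: [-0.6, -0.2, 0.1]
gripper_width: 0.999
grasp_force: 0.0
units [-0.051  0.227  5.273] ang 77.72 b 0.5601 -0.0535 0.2115
```

```bash
python3 -m inch '[-1,0,0.2,1,0, -1,0,0,1,0, -1,0,0,1,0, -1,0,0,1,0, -1,0,0,0.7,0, -1,0,0,0.5,0, -1,0,0,0,0, -1,0,0,0,0]'; python3 -m inch '[1,0,0,0,0, 1,0,0,0,0, 1,0,0,0,0, 1,0,0,0,0, 1,0,0,0,0, 1,0,0,0,0, 1,0,0,0,0]' 40;  python3 d.py .5645 -.0545 .106
```

```text
time_s: 18.0
tool_pos: [0.5409, -0.1719, 0.1087]
eef_rot: [[0.211, 0.977, 0.001], [0.977, -0.211, -0.0], [-0.0, 0.001, -1.0]]
ft_force: [-0.7, 0.1, 0.7]
gripper_width: 1.001
grasp_force: 0.0
time_s: 18.7
tool_pos: [0.5408, -0.1721, 0.1105]
eef_rot: [[0.211, 0.977, 0.001], [0.977, -0.211, -0.001], [-0.001, 0.001, -1.0]]
ft_force: [-4.6, 0.8, 9.3]
gripper_width: 0.397
grasp_force: 42.0
units [-0.029 -0.022  0.225] ang 77.8 b 0.5649 -0.0539 0.1105
```

```bash
python3 -m inch '[1,0.1,0,0,0, 1,0.3,0,0,0, 1,0.3,0,0,0, 1,0.3,0,0,0, 1,0.4,0,0,0, 1,0.4,0,0,0, 1,0.4,0,0,0, 1,0.4,0,0,0, 1,0.4,0,0,0, 1,0.3,0,0,0, 1,0.2,0,0,0, 1,0,0,0,0]'; python3 -m inch '[1,0,0,0,0, 1,0,0,0,0]'
cat > mk.py <<'E'
from h import *
a=np.radians(-12.2);bx=np.array([np.cos(a),np.sin(a)]);by=np.array([-bx[1],bx[0]])
for n in('side','top'):
    c=snap(n);Q=cloud(c);h=cv2.cvtColor(c['color'],cv2.COLOR_BGR2HSV);B=np.stack([Q[...,:2]@bx,Q[...,:2]@by,Q[...,2]],-1)
    for nm,lo,hi in(('mark',(0,140,70),(5,255,255)),('pointer',(20,90,80),(35,255,255))):
        m=(abs(B[...,0]-.6)<.04)&(abs(B[...,1]-.01)<.08)&(B[...,2]>.035)&(B[...,2]<.08)&(cv2.inRange(h,lo,hi)>0)
        if m.any():print(n,nm,m.sum(),np.percentile(B[m],[3,50,97],0).round(4).tolist())
c=load('side')['color'];cv2.imwrite('pics/fin.png',cv2.resize(c[180:300,300:420],(600,600),interpolation=2))
E
python3 mk.py;python3 d.py .5645 .0165 .106; python3 -c "
from rig import robot; o=robot.get_obs();print(o['time_s'],o['ft_force'],o['grasp_force'],o['gripper_width'])"
```

```text
time_s: 19.9
tool_pos: [0.5551, -0.104, 0.1105]
eef_rot: [[0.211, 0.978, -0.0], [0.978, -0.211, -0.002], [-0.002, 0.0, -1.0]]
ft_force: [-8.8, -0.2, 10.5]
gripper_width: 0.394
grasp_force: 43.4
time_s: 20.1
tool_pos: [0.555, -0.1043, 0.1105]
eef_rot: [[0.211, 0.977, -0.0], [0.977, -0.211, -0.002], [-0.002, 0.0, -1.0]]
ft_force: [-7.2, -1.0, 10.5]
gripper_width: 0.396
grasp_force: 43.4
side mark 40 [[0.5942, 0.0119, 0.0373], [0.6193, 0.0153, 0.0504], [0.6243, 0.0215, 0.0531]]
side pointer 31 [[0.5723, 0.0131, 0.0578], [0.5911, 0.0158, 0.0615], [0.6072, 0.018, 0.0647]]
top mark 9 [[0.6165, 0.0187, 0.0428], [0.6207, 0.0203, 0.0504], [0.6239, 0.0221, 0.0557]]
units [0.062 0.001 0.224] ang 77.81 b 0.5645 0.0153 0.1105
20.2 [-9.01511146 -0.76609801  9.83811631] 43.381481766700745 0.39190510102726045
```

View pics/fin.png

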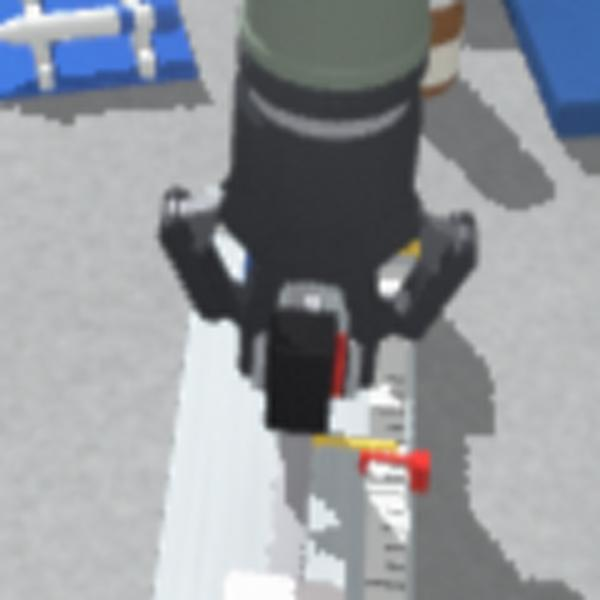

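```bash
python3 - <<'E'
from h import *
a=np.radians(-12.2);bx=np.array([np.cos(a),np.sin(a)]);by=np.array([-bx[1],bx[0]])
c=load('side');K=c['intrinsics'];Q=cloud(c);h=cv2.cvtColor(c['color'],cv2.COLOR_BGR2HSV);B=np.stack([Q[...,:2]@bx,Q[...,:2]@by,Q[...,2]],-1)
for nm,lo,hi in(('mark',(0,140,70),(5,255,255)),('ptr',(20,90,80),(35,255,255))):
    m=(abs(B[...,0]-.6)<.04)&(abs(B[...,1]-.01)<.06)&(B[...,2]>.03)&(B[...,2]<.08)&(cv2.inRange(h,lo,hi)>0)
    r,cc=np.where(m)
    for q in range(cc.min(),cc.max()+1):
        print(nm,q,[(int(i),*(B[i,q]*1e3).round(0).astype(int).tolist()) for i in r[cc==q]])
# expected pixel rows: mark centre (by) at top z .053, for by candidates, bx .602
for z in(.053,.061):
    for y in(.012,.016,.020):
        X=np.r_[.602*bx+y*by,z];p=K@(c['R']@X+c['t']);print(z,y,(p[:2]/p[2]).round(1))
E
```

```text
mark 372 [(271, 594, 14, 53), (272, 594, 16, 48), (273, 594, 17, 43)]
mark 373 [(271, 596, 17, 51)]
mark 374 [(271, 599, 16, 51)]
mark 375 [(271, 601, 16, 52)]
mark 376 [(271, 603, 18, 50)]
mark 377 [(271, 606, 18, 51)]
mark 378 [(271, 608, 18, 51)]
mark 379 [(271, 610, 18, 52)]
mark 380 []
mark 381 [(271, 615, 20, 50), (272, 615, 16, 51)]
mark 382 [(271, 617, 19, 51), (272, 617, 15, 52), (273, 617, 15, 49), (274, 618, 14, 46), (275, 618, 14, 43), (276, 618, 13, 40)]
mark 383 [(270, 619, 22, 52), (271, 619, 19, 51), (272, 619, 15, 53), (273, 619, 12, 53), (274, 620, 13, 48), (275, 620, 14, 43), (276, 621, 14, 39), (277, 621, 14, 36)]
mark 384 [(270, 622, 21, 53), (271, 622, 19, 52), (272, 622, 17, 51), (273, 622, 12, 54), (274, 622, 13, 48), (275, 622, 14, 44), (276, 623, 14, 40), (277, 623, 13, 37)]
mark 385 [(270, 624, 24, 50), (271, 624, 19, 52), (272, 624, 17, 52), (273, 624, 15, 50), (274, 624, 12, 50), (275, 625, 13, 45)]
ptr 363 [(267, 572, 14, 65), (268, 572, 13, 62)]
ptr 364 [(267, 574, 14, 65), (268, 575, 13, 63)]
ptr 365 [(267, 577, 17, 62), (268, 577, 15, 60)]
ptr 366 [(267, 579, 15, 64), (268, 579, 14, 63)]
ptr 367 [(267, 581, 17, 62), (268, 582, 15, 62)]
ptr 368 [(267, 584, 19, 61), (268, 584, 14, 63)]
ptr 369 [(268, 586, 15, 63)]
ptr 370 [(268, 589, 17, 60)]
ptr 371 [(268, 591, 16, 62), (269, 591, 16, 58)]
ptr 372 [(268, 593, 16, 61), (269, 593, 16, 58)]
ptr 373 [(268, 595, 17, 61), (269, 596, 16, 59)]
ptr 374 [(268, 598, 18, 60), (269, 598, 15, 60)]
ptr 375 [(268, 600, 18, 61), (269, 600, 16, 60)]
ptr 376 [(268, 602, 16, 64), (269, 603, 17, 59)]
ptr 377 [(268, 605, 18, 62), (269, 605, 15, 61)]
ptr 378 [(268, 607, 17, 63), (269, 607, 15, 61)]
ptr 379 [(269, 609, 16, 61)]
0.053 0.012 [375.5 272.2]
0.053 0.016 [375.5 270.9]
0.053 0.02 [375.6 269.5]
0.061 0.012 [375.8 270. ]
0.061 0.016 [375.8 268.6]
0.061 0.02 [375.9 267.3]
```

Pointer (y ≈ 16.3 mm) is within about 1 mm of the mark strip (≈ 17 mm), at pixels (355,442) and (395,465). I'll add 1 mm and check that the tube is still in the clip.

```bash
python3 -m inch '[1,0.05,0,0,0, 1,0,0,0,0, 1,0,0,0,0, 1,0,0,0,0, 1,0,0,0,0]'; python3 mk.py; python3 chk.py fin2 side top; python3 d.py .5645 .0165 .106
```

```text
time_s: 20.7
tool_pos: [0.5551, -0.1035, 0.1105]
eef_rot: [[0.211, 0.977, -0.0], [0.977, -0.211, -0.002], [-0.002, 0.0, -1.0]]
ft_force: [-7.9, -1.1, 10.3]
gripper_width: 0.39
grasp_force: 43.4
side mark 39 [[0.5939, 0.0122, 0.0372], [0.6194, 0.0157, 0.0508], [0.6243, 0.0216, 0.0534]]
side pointer 31 [[0.5723, 0.015, 0.0571], [0.5885, 0.0172, 0.0602], [0.6093, 0.0191, 0.0638]]
top mark 6 [[0.617, 0.0197, 0.048], [0.6209, 0.0206, 0.049], [0.6243, 0.0216, 0.0541]]
tcp b 0.5644809063955486 0.016137746994167812 0.11048160421515182
side yellow 8 [[0.6067, 0.0962, 0.1058], [0.6108, 0.0985, 0.1097], [0.6133, 0.0994, 0.1158]]
side white 28 [[0.5176, 0.014, 0.1095], [0.5988, 0.0234, 0.1591], [0.6056, 0.0997, 0.1735]]
top yellow 92 [[0.5824, 0.0981, 0.1123], [0.6085, 0.1071, 0.1196], [0.6192, 0.1159, 0.1235]]
top white 99 [[0.5049, 0.0982, 0.1105], [0.5211, 0.1065, 0.117], [0.6026, 0.1141, 0.1229]]
top orange 46 [[0.5298, 0.1134, 0.1005], [0.5834, 0.1213, 0.1303], [0.5888, 0.1251, 0.1385]]
units [ 0.02  -0.     0.225] ang 77.8 b 0.5645 0.0161 0.1105
```

The tube is still in the clip (y ≈ 0.107, level), the pointer is at the mark, and the boom is held. Handing in.

```bash
python3 -c "
from rig import robot; print(robot.close_job())"
```

```text
the job is handed in; nothing more can be done
None
```

I handed the job in at about 21 s: the yellow-capped tube is clipped in, and the boom is pulled out with its pointer about 1 mm from the red mark by camera and still held by the handle. The hand-in gave no verdict.

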